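# Shut down the torch gas: oxygen first, then fuel

### The job

The glass torch is being shut down for the day: push the green oxygen lever clockwise through its quarter turn until it comes up hard against its end stop and press it home there, firmly but not roughly, with about 15 N and never more than 25 N on a lever; only then shut the red fuel lever in the same way. Leave both levers shut against their stops and let go; the yellow air lever stays as it is, and nothing else on the bench is to be shifted.

Things in the scene. Friction and masses are not known exactly. Their poses are not given: they have to be found in the camera images.
- oxygen_valve: brass quarter-turn ball valve with the green lever, fixed on a 150 x 50 x 8 mm steel foot plate on the bench; origin on the bench under its spindle, z up. The copper pipe (16 mm thick, top at 48 mm) runs along its x axis to 68 mm either side and down into the bench.
- oxygen_spindle (a point): point on the vertical turning axis of the green lever, 90 mm above the bench. End stop: a tail 44 mm long, opposite to the sleeve, meets a fixed upright steel pin, 8 mm thick, 34 mm from this axis, top 100 mm above the bench. The pin is set differently on every valve and its place is not measured: it is felt as a steep rise of force, some 3 to 5 N per mm of travel of the grip
- oxygen_grip (a point): point on the green sleeve's centre line, 90 mm out from the spindle, 90 mm above the bench. The sleeve is a straight bar 18 mm wide and 20 mm tall (80 to 100 mm above the bench), reaching from 40 to 125 mm from the spindle; it points along its valve's -x axis when fully open. Highest point of lever and hub: 101 mm
- oxygen_lever (a joint): angle of the green lever in rad: 0 = fully open, along the pipe (starts at 0 to 0.3); grows as it turns clockwise seen from above, towards shut. Shut, on its stop, lies anywhere from 1.40 to 1.74. Turning takes a steady 4 to 7 N at the grip point; the lever stays where it is left
- fuel_valve: brass quarter-turn ball valve with the red lever, fixed on a 150 x 50 x 8 mm steel foot plate on the bench; origin on the bench under its spindle, z up. The copper pipe (16 mm thick, top at 48 mm) runs along its x axis to 68 mm either side and down into the bench.
- fuel_spindle (a point): point on the vertical turning axis of the red lever, 90 mm above the bench. End stop: a tail 44 mm long, opposite to the sleeve, meets a fixed upright steel pin, 8 mm thick, 34 mm from this axis, top 100 mm above the bench. The pin is set differently on every valve and its place is not measured: it is felt as a steep rise of force, some 3 to 5 N per mm of travel of the grip
- fuel_grip (a point): point on the red sleeve's centre line, 90 mm out from the spindle, 90 mm above the bench. The sleeve is a straight bar 18 mm wide and 20 mm tall (80 to 100 mm above the bench), reaching from 40 to 125 mm from the spindle; it points along its valve's -x axis when fully open. Highest point of lever and hub: 101 mm
- fuel_lever (a joint): angle of the red lever in rad: 0 = fully open, along the pipe (starts at 0 to 0.3); grows as it turns clockwise seen from above, towards shut. Shut, on its stop, lies anywhere from 1.40 to 1.74. Turning takes a steady 4 to 7 N at the grip point; the lever stays where it is left
- air_valve: brass quarter-turn ball valve with the yellow lever, fixed on a 150 x 50 x 8 mm steel foot plate on the bench; origin on the bench under its spindle, z up. The copper pipe (16 mm thick, top at 48 mm) runs along its x axis to 68 mm either side and down into the bench. This one is a bystander: it stays open.
- air_spindle (a point): point on the vertical turning axis of the yellow lever, 90 mm above the bench. End stop: a tail 44 mm long, opposite to the sleeve, meets a fixed upright steel pin, 8 mm thick, 34 mm from this axis, top 100 mm above the bench. The pin is set differently on every valve and its place is not measured: it is felt as a steep rise of force, some 3 to 5 N per mm of travel of the grip
- air_grip (a point): point on the yellow sleeve's centre line, 90 mm out from the spindle, 90 mm above the bench. The sleeve is a straight bar 18 mm wide and 20 mm tall (80 to 100 mm above the bench), reaching from 40 to 125 mm from the spindle; it points along its valve's -x axis when fully open. Highest point of lever and hub: 101 mm
- air_lever (a joint): angle of the yellow lever in rad: 0 = fully open, along the pipe (starts at 0 to 0.3); grows as it turns clockwise seen from above, towards shut. Shut, on its stop, lies anywhere from 1.40 to 1.74. Turning takes a steady 4 to 7 N at the grip point; the lever stays where it is left
- marver: bystander, loose: dark flat paddle 75 x 75 x 12 mm with a 90 mm wooden handle; origin at the centre of its underside (of the blade)
- mandrel_jar: bystander, loose: glass jar, 72 mm wide and 90 mm tall, holding thin mandrels up to 177 mm high; origin at the centre of its underside
- bead_bowl: bystander, loose: white bowl, 90 mm wide, 35 mm tall; origin at the centre of its underside
- release_jar: bystander, loose: closed jar, 56 mm wide, 75 mm tall; origin at the centre of its underside
- tweezers: bystander, loose: steel tweezers, 150 mm long, lying flat; origin at the centre of its underside
- mould: bystander, loose: brass press mould 80 x 40 x 18 mm; origin at the centre of its underside
Things that resemble listed ones, but are neither listed nor needed, are in the scene too. What is shaped like the oxygen_valve but turquoise is not meant.

How it is judged:
By the outcome, as a careful person would: the job done as asked, in the order asked, and still so for the second after the job is handed in, with the robot touching nothing.
It also fails if it takes over 72 s, if anything falls off the work surface, if the arm or the gripper's body presses on something with over 40 N, if the wrist force passes 120 N, or if a joint passes its speed limit or range.

### The arm

A 6-joint arm with a two-finger parallel gripper is mounted at the origin on the work surface. World frame = base frame: x ahead of the robot, y to its left, z up, the work surface at z = 0. Lengths are in mm, angles in rad, forces in N, time in s.
With the tool pointing down it reaches from about 275 to 1000 mm from the base axis. Payload 8.4 kg.
Tool frame: the origin (TCP) lies on the centre line of the jaws, within the pads' length; the fingertips stand r.tip_reach ahead of it and the grasp point (between the pads) lies 11 mm behind it (r.tip_reach is the distance from the TCP to the fingertips, in mm); z points along the fingers, y is the line along which they close (so a half turn about z gives the same grasp; the last joint's range is limited). The gripper opens to 85 mm and grips with 20 to 120 N. Pads are 22 mm wide; open, the fingers measure 114 mm over their backs; the gripper's body (76 mm by 85 mm) begins 54 mm behind the grasp point. The pads swing forward as they close: fully open they stand 13 mm farther back than shut.
Start: joints at [-1.266, 0.353, 1.633, -0, 1.155, -0.002], TCP at [188.754, -595.818, 199.981] pointing down, gripper open.
Joint ranges: [-2.63, 2.63], [-0.92, 2.1], [0.06, 2.66], [-1.3, 4.44], [0, 2.69], [-3.02, 3.02]. Speed limits (rad/s): [2.22, 2.22, 2.79, 3.14, 3.14, 3.14].

### API

Orientations are given as [roll, pitch, yaw] about the fixed x, y, z axes, in that order (R = Rz(yaw) Ry(pitch) Rx(roll)).
In Python, from rig import r gives the robot as it stands.
- The arm moves only by the tool carry_out, never from a script. Its argument "targets" is a list of rows, each an object with "dp": the shift along the tool's x, y, z in mm, a list of three; "yaw": the turn about the tool's z in degrees. A call has 1 to 12 rows; each row is the pose to reach, as a shift and turn from the pose commanded when the call began, along the tool's axes at that moment; what a row does not reach only later rows make up. A row lasts 1/8 s, in which the tool goes at most 62.5 mm and 10.7 degrees, less where a joint would pass 70% of its speed; a pose out of reach is approached as far as the arm can. A call with a gripper value outside its range is refused whole. "fingers" is the opening, from -1 (shut) to 1 (fully open), so that 0 is half open, set as the call begins (left out, the last holds). The fingers move at their own pace and stop on an object; "grip_force" is the grip in N (left out, the last holds). Time passes only in rows, so rows that repeat a pose let the fingers close. It gives the time, the measured TCP pose, the force, the opening and the grip force at its end, in the units of the state.
- r.sense(): the state, without advancing time (a new reading comes with each control period).
- r.grab_frame(name): name is "scene" or "top" or "wrist"; returns the picture (384x512x3 uint8, red, green, blue); there is no depth.
- r.get_calibration(name): a dict with "fx", "fy", "cx", "cy" (pixels), "rvec" (rotation vector, rad) and "tvec" (3), from world to camera coordinates, as OpenCV has them. Camera axes: x right, y down, z forward; pixel columns grow to the right and rows downward; lengths in mm; the calibration is good to about 2 mm. A picture is of the moment at which its call begins: read the wrist's pose just before it. get_calibration takes no time and is no camera call; for the wrist camera it gives the pose at the moment of the call.
- r.sign_off(): hands the job in; it is judged then, once.
The state is a dict: "clock": time; "qpos": joint angles; "qvel": joint speeds; "joint_efforts": joint torques, N m; "eef_pos": TCP position; "tcp_rot": TCP orientation; "contact_force": force on the tool from outside, world axes, zero at the start; "wrist_torque": the same for the moment, N m; "opening": opening from 0.0 (shut) to 1.0 (fully open); "grasp_force": force on a finger pad.
Only numpy, scipy, OpenCV 4.12 (cv2) and the standard library are available. Lean on these libraries where they do the work, as an engineer would, in place of code of your own. Each camera call takes 0.05 s, during which the arm holds its last target. There are 200 camera calls.

## Working session

There is one attempt and no reset: what is moved stays moved. The work goes in short steps, Python scripts to look and compute and a tool call to move; the robot and the scene stay as the last step left them, time stands still between calls to the robot, and variables do not carry over. Pictures are saved under pics/ and viewed, at most 10 in all, crops included, and the job is handed in when it is done.

Besides the shell and the picture viewer there is one more tool, called after ">>>" as a command line: name --argument value ..., lists and objects as JSON in quotes. carry_out: Moves the arm, as the interface text tells. Its arguments: {"type":"object","properties":{"targets":{"type":"array","items":{"type":"object","properties":{"dp":{"type":"array","items":{"type":"number"}},"yaw":{"type":"number"}}}},"fingers":{"type":"number"},"grip_force":{"type":"number"}},"required":["targets"]}

```bash
mkdir -p pics; ls; python3 - <<'E'
from rig import r
import cv2
print(r.sense(), r.tip_reach)
for n in("scene","top"):
    f=r.grab_frame(n); cv2.imwrite(f"pics/{n}0.png",cv2.resize(f[:,:,::-1],(800,600),interpolation=cv2.INTER_CUBIC)); print(n,r.get_calibration(n))
E
```

```text
pics
{'clock': 0.0, 'qpos': array([-1.26637127e+00,  3.53685848e-01,  1.63413692e+00, -2.16855591e-07,
        1.15521302e+00, -2.41349688e-03]), 'qvel': array([ 0.00126214, -0.00079384,  0.00075674, -0.00077814, -0.00131776,
        0.00049526]), 'joint_efforts': array([-6.84583320e-04, -6.05260348e+01, -3.42070949e+01, -4.70024600e-05,
        9.19270824e-03, -1.44426231e-06]), 'eef_pos': array([ 188.61203769, -595.30533225,  199.23698567]), 'tcp_rot': array([-3.14014952e+00, -3.28472095e-06,  3.06838634e-01]), 'contact_force': array([ 1.10730527, -0.30694473,  0.14825162]), 'wrist_torque': array([0.00533524, 0.03357681, 0.02804876]), 'grasp_force': 0.0, 'opening': 0.9960187150077437} 8.0
scene {'fx': 433.3267750167705, 'fy': 433.3267750167705, 'cx': 259.2502633727346, 'cy': 186.28333601653503, 'rvec': array([ 1.10379817,  2.20782603, -1.13609979]), 'tvec': array([ 315.4713205 , -207.53277594, 1520.60794941])}
top {'fx': 406.67112968184546, 'fy': 406.67112968184546, 'cx': 254.12231197478278, 'cy': 187.93422497028476, 'rvec': array([ 2.18895549, -2.18955678,  0.05827914]), 'tvec': array([  34.23455536,  576.25194258, 1100.84430166])}
```

View pics/top0.png

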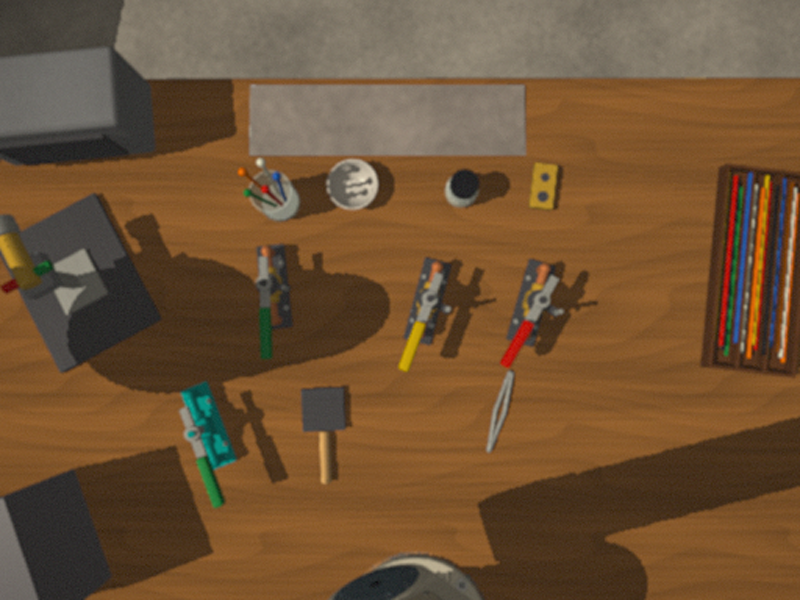

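View pics/scene0.png

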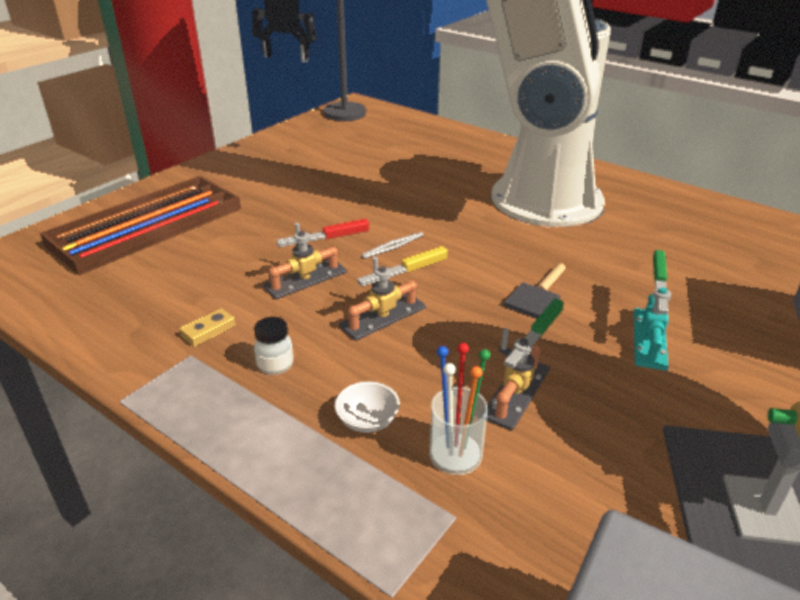

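Candidates in the top view:
- Green lever on the dark plate, (265,330): the oxygen valve.
- Green lever on the turquoise plate, (210,480): a decoy.
- Torch knobs, (40,268) and (10,286): not levers.
- Red lever, (517,345): fuel.
- Yellow lever, (412,345): air, to be left alone.

I'll check the chosen two in a close crop.

```bash
python3 - <<'E'
from rig import r
import cv2,numpy as np
f=cv2.imread("pics/top0.png")
f=r.grab_frame("top")[:,:,::-1]
a=f[145:245,130:200]; b=f[145:245,250:390]   # 70 & 140 wide
cv2.imwrite("pics/crop1.png",cv2.resize(np.hstack([a,b[:,:]]),None,fx=3.8,fy=3.8,interpolation=cv2.INTER_CUBIC)[:600,:800])
E
```

```text
(no output)
```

View pics/crop1.png

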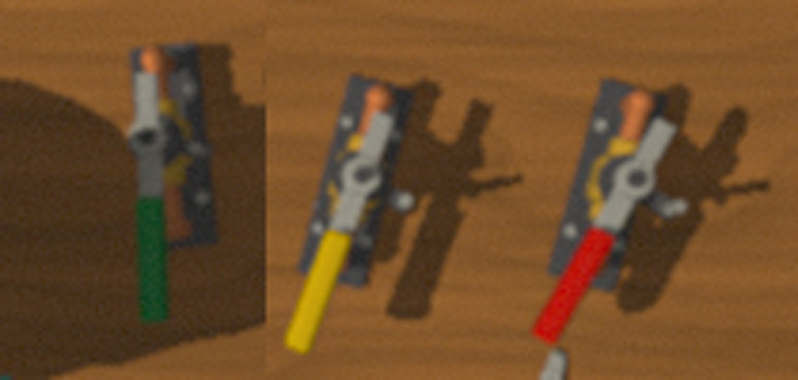

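The crop confirms the choice. The oxygen valve is on the dark plate, with its spindle at (147,138) and sleeve tip at (154,320). Fuel has its spindle at (637,180) and tip at (545,338). Yellow (air) has its spindle at (362,178) and tip at (298,350). Stop pins are visible at about (197,148) for oxygen and (683,207) for fuel.

```bash
cat > h.py <<'E'
from rig import r
import cv2,numpy as np
def px2w(name,uv,z):
    c=r.get_calibration(name); R=cv2.Rodrigues(np.array(c["rvec"]))[0]; t=np.array(c["tvec"])
    d=R.T@np.array([(uv[0]-c["cx"])/c["fx"],(uv[1]-c["cy"])/c["fy"],1]); o=-R.T@t
    return (o+d*(z-o[2])/d[2])[:2]
E
python3 - <<'E'
from h import *
P=dict(g=[(147,138),(150,197),(154,320),(197,148)],y=[(362,178),(344,232),(298,350),(403,201)],r=[(637,180),(599,232),(545,338),(683,207)])
for k,v in P.items():
    w=[px2w("top",((u+.5)/3.8-.5+(130 if k=='g' else 180),(q+.5)/3.8-.5+145),100) for u,q in v]
    s=w[0];print(k,[x.round(0) for x in w],[ (round(np.hypot(*(x-s))),round(np.degrees(np.arctan2(*(x-s)[::-1])),1)) for x in w[1:]])
E
```

```text
g [array([589., 252.]), array([550., 250.]), array([468., 246.]), array([583., 219.])] [(40, np.float64(-176.4)), (122, np.float64(-177.1)), (34, np.float64(-101.3))]
y [array([562., -19.]), array([526.,  -7.]), array([448.,  24.]), array([547., -47.])] [(38, np.float64(161.4)), (122, np.float64(159.5)), (31, np.float64(-119.4))]
r [array([ 561., -203.]), array([ 526., -177.]), array([ 456., -140.]), array([ 543., -233.])] [(43, np.float64(143.4)), (122, np.float64(149.3)), (35, np.float64(-120.7))]
```

>>> carry_out --targets '[{"dp": [20, -25, 0], "yaw": -3}, {"dp": [58, -72, 0], "yaw": -9}, {"dp": [96, -120, 0], "yaw": -15}, {"dp": [134, -167, 0], "yaw": -21}, {"dp": [172, -215, 0], "yaw": -27}, {"dp": [210, -262, 0], "yaw": -33}, {"dp": [248, -310, 0], "yaw": -39}, {"dp": [286, -357, 0], "yaw": -45}, {"dp": [324, -405, 0], "yaw": -51}, {"dp": [362, -452, 0], "yaw": -57}, {"dp": [400, -500, 0], "yaw": -63}, {"dp": [425, -530, 0], "yaw": -67}]' --fingers -1

```text
clock: 1.65
eef_pos: [434.3, 40.3, 200.1]
tcp_rot: [3.141, -0.0, 1.481]
contact_force: [0.2, -0.4, -0.6]
opening: -0.0
grasp_force: 0.0
```

>>> carry_out --targets '[{"dp": [40, 12, 0], "yaw": -2}, {"dp": [85, 25, 0], "yaw": -4}, {"dp": [130, 38, 0], "yaw": -6}, {"dp": [165, 47, 0], "yaw": -8}, {"dp": [178, 51, 0], "yaw": -8}, {"dp": [178, 51, 0], "yaw": -8}]'

```text
clock: 2.4
eef_pos: [501.2, 210.2, 199.6]
tcp_rot: [-3.141, 0.0, 1.616]
contact_force: [-0.4, 0.2, 0.6]
opening: -0.0
grasp_force: 0.0
```

```bash
python3 - <<'E'
from h import *
s=r.sense();print(s["eef_pos"],s["tcp_rot"],s["contact_force"])
f=r.grab_frame("wrist")[:,:,::-1]; cv2.imwrite("pics/w1.png",f)
c=r.get_calibration("wrist");R=cv2.Rodrigues(np.array(c["rvec"]))[0]
for p in [(589,252,101),(499,248,100),(468,246,100),(501,212,92)]:
    q=R@np.array(p)+c["tvec"];print(p,c["fx"]*q[0]/q[2]+c["cx"],c["fy"]*q[1]/q[2]+c["cy"])
E
```

```text
[501.20736888 210.19654514 199.61611806] [-3.14086282e+00  4.83286952e-04  1.61622511e+00] [-0.44702756  0.20673754  0.61485897]
(589, 252, 101) 353.40632173115364 142.23135009123803
(499, 248, 100) 252.48194357710534 141.88747042807432
(468, 246, 100) 217.829985386386 142.51888848416883
(501, 212, 92) 252.88132373981006 178.6308531590219
```

View pics/w1.png

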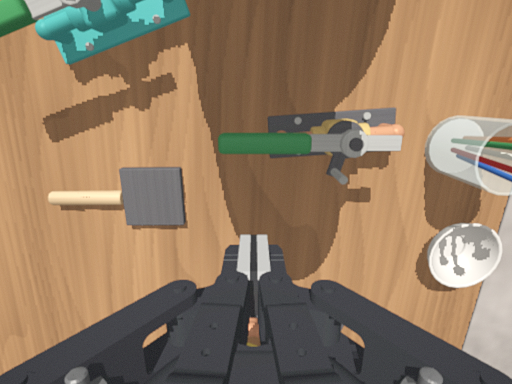

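The wrist view shows the green spindle at (356,144) and tip at (220,143), within about 2 mm of prediction. The turquoise decoy is well away, at the upper left. I'll descend behind the lever.

>>> carry_out --targets '[{"dp": [0, 0, 20], "yaw": 0}, {"dp": [0, 0, 50], "yaw": 0}, {"dp": [0, 0, 80], "yaw": 0}, {"dp": [0, 0, 104], "yaw": 0}, {"dp": [0, 0, 113], "yaw": 0}, {"dp": [0, 0, 113], "yaw": 0}]'

```text
clock: 3.2
eef_pos: [501.2, 209.4, 87.0]
tcp_rot: [-3.141, 0.0, 1.615]
contact_force: [0.7, -0.1, -0.0]
opening: 0.001
grasp_force: 0.0
```

```bash
cat >> h.py <<'E'
def rows(S,phis,off=20,rad=90,z=86):
    """print rows from the measured pose; finger centre 'off' behind the centre line"""
    s=r.sense();p0=s["eef_pos"];y0=s["tcp_rot"][2];print(p0.round(1),round(np.degrees(y0),1),s["contact_force"].round(1))
    x=np.array([np.cos(y0),np.sin(y0)]);y=np.array([np.sin(y0),-np.cos(y0)])
    for d in phis:
        a=np.radians(d);u=np.array([np.cos(a),np.sin(a)]);p=np.array([np.sin(a),-np.cos(a)])
        D=np.array(S)+rad*u-off*p-p0[:2]
        print(d,[round(D@x,1),round(D@y,1),round(p0[2]-z,1)],round(np.degrees(y0)-(d-90),1))
E
python3 -c "
from h import *
rows((590,251),[183,178,171,164,157,150,143,136,129,122,116])"
```

```text
[501.2 209.4  87. ] 92.5 [ 0.7 -0.1 -0. ]
183 [np.float64(16.9), np.float64(0.7), np.float64(1.0)] -0.5
178 [np.float64(24.8), np.float64(-0.8), np.float64(1.0)] 4.5
171 [np.float64(36.1), np.float64(-1.6), np.float64(1.0)] 11.5
164 [np.float64(47.3), np.float64(-1.2), np.float64(1.0)] 18.5
157 [np.float64(58.4), np.float64(0.7), np.float64(1.0)] 25.5
150 [np.float64(69.2), np.float64(3.9), np.float64(1.0)] 32.5
143 [np.float64(79.5), np.float64(8.4), np.float64(1.0)] 39.5
136 [np.float64(89.2), np.float64(14.1), np.float64(1.0)] 46.5
129 [np.float64(98.2), np.float64(20.9), np.float64(1.0)] 53.5
122 [np.float64(106.2), np.float64(28.8), np.float64(1.0)] 60.5
116 [np.float64(112.3), np.float64(36.3), np.float64(1.0)] 66.5
```

>>> carry_out --targets '[{"dp": [6, 0, 0], "yaw": 0}, {"dp": [11, 0, 0], "yaw": 0}, {"dp": [14, 0, 0], "yaw": 0}, {"dp": [17, 0, 0], "yaw": 0}, {"dp": [19, 0, 0], "yaw": 1}, {"dp": [22, 0, 0], "yaw": 3}, {"dp": [25, -1, 0], "yaw": 5}, {"dp": [30, -1, 0], "yaw": 8}, {"dp": [36, -2, 0], "yaw": 11}, {"dp": [42, -1, 0], "yaw": 15}, {"dp": [47, -1, 0], "yaw": 18}, {"dp": [53, 0, 0], "yaw": 22}]'

```text
clock: 4.7
eef_pos: [498.9, 263.3, 86.9]
tcp_rot: [-3.141, 0.0, 1.229]
contact_force: [-0.2, 0.1, -0.2]
opening: 0.004
grasp_force: 0.0
```

```bash
python3 -c "
from h import *
rows((590,251),[160,156,152,148,144,140,136,132,128,124,120,116,112])"
```

```text
[498.9 263.3  86.9] 70.4 [-0.2  0.1 -0.2]
160 [np.float64(-0.4), np.float64(-0.2), np.float64(0.9)] 0.4
156 [np.float64(6.0), np.float64(-1.4), np.float64(0.9)] 4.4
152 [np.float64(12.4), np.float64(-2.0), np.float64(0.9)] 8.4
148 [np.float64(18.8), np.float64(-2.3), np.float64(0.9)] 12.4
144 [np.float64(25.2), np.float64(-2.1), np.float64(0.9)] 16.4
140 [np.float64(31.6), np.float64(-1.4), np.float64(0.9)] 20.4
136 [np.float64(38.0), np.float64(-0.3), np.float64(0.9)] 24.4
132 [np.float64(44.2), np.float64(1.2), np.float64(0.9)] 28.4
128 [np.float64(50.3), np.float64(3.2), np.float64(0.9)] 32.4
124 [np.float64(56.3), np.float64(5.6), np.float64(0.9)] 36.4
120 [np.float64(62.1), np.float64(8.4), np.float64(0.9)] 40.4
116 [np.float64(67.7), np.float64(11.6), np.float64(0.9)] 44.4
112 [np.float64(73.0), np.float64(15.2), np.float64(0.9)] 48.4
```

```bash
python3 - <<'E'
from h import *
cv2.imwrite("pics/w2.png",r.grab_frame("wrist")[:,:,::-1])
E
```

```text
(no output)
```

View pics/w2.png

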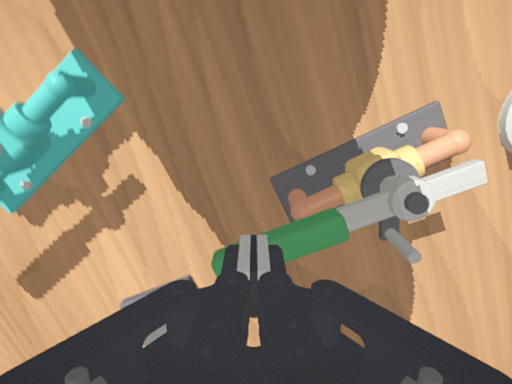

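```bash
python3 - <<'E'
from h import *
s=r.sense();p=s["eef_pos"];print(p,s["tcp_rot"],s["contact_force"])
c=r.get_calibration("wrist");R=cv2.Rodrigues(np.array(c["rvec"]))[0]
def pr(q):
    q=R@np.array(q)+c["tvec"];return (c["fx"]*q[0]/q[2]+c["cx"]).round(),(c["fy"]*q[1]/q[2]+c["cy"]).round()
print("cam",-R.T@c["tvec"])
for q in [(590,251,101),p,p+[0,0,-8],p+[0,0,20]]:print(np.round(q),pr(q))
for a in (183,178,170,165,160,156):
    a=np.radians(a);print([pr((590+k*np.cos(a),251+k*np.sin(a),100)) for k in(40,90,125)])
E
```

```text
[499.21446153 263.92005348  86.98928007] [ 3.14152540e+00 -3.80477909e-04  1.22567391e+00] [-0.5389629   1.65747121  0.77253544]
cam [525.06898311 335.2366326  261.2381163 ]
[590 251 101] (np.float64(413.0), np.float64(206.0))
[499. 264.  87.] (np.float64(252.0), np.float64(227.0))
[499. 264.  79.] (np.float64(252.0), np.float64(222.0))
[499. 264. 107.] (np.float64(252.0), np.float64(241.0))
[(np.float64(344.0), np.float64(231.0)), (np.float64(264.0), np.float64(261.0)), (np.float64(211.0), np.float64(280.0))]
[(np.float64(342.0), np.float64(226.0)), (np.float64(259.0), np.float64(249.0)), (np.float64(204.0), np.float64(265.0))]
[(np.float64(341.0), np.float64(217.0)), (np.float64(254.0), np.float64(230.0)), (np.float64(195.0), np.float64(240.0))]
[(np.float64(341.0), np.float64(211.0)), (np.float64(253.0), np.float64(218.0)), (np.float64(192.0), np.float64(223.0))]
[(np.float64(341.0), np.float64(205.0)), (np.float64(252.0), np.float64(205.0)), (np.float64(190.0), np.float64(205.0))]
[(np.float64(342.0), np.float64(201.0)), (np.float64(253.0), np.float64(194.0)), (np.float64(189.0), np.float64(190.0))]
```

The finger is at y=263, but the lever is still at about 179°. In the image the fingertip matches z of about 100–105, so the shut tips passed over the sleeve. I'll lift, go back behind the lever and come in about 20 mm lower, which still clears the pipe.

>>> carry_out --targets '[{"dp": [0, 0, -15], "yaw": 0}, {"dp": [0, 0, -30], "yaw": 0}, {"dp": [-15, 6, -30], "yaw": -6}, {"dp": [-30, 12, -30], "yaw": -13}, {"dp": [-45, 18, -30], "yaw": -20}, {"dp": [-52, 20, -30], "yaw": -22}, {"dp": [-52, 20, -30], "yaw": -22}, {"dp": [-52, 20, -10], "yaw": -22}, {"dp": [-52, 20, 10], "yaw": -22}, {"dp": [-52, 20, 18], "yaw": -22}, {"dp": [-52, 20, 20], "yaw": -22}, {"dp": [-52, 20, 20], "yaw": -22}]'

```text
clock: 6.25
eef_pos: [501.0, 207.7, 67.5]
tcp_rot: [3.141, -0.0, 1.616]
contact_force: [-0.6, -0.0, 0.9]
opening: 0.0
grasp_force: 0.0
```

```bash
python3 - <<'E'
from h import *
s=r.sense();print(s["eef_pos"],s["contact_force"])
cv2.imwrite("pics/w3.png",r.grab_frame("wrist")[:,:,::-1])
cv2.imwrite("pics/s3.png",cv2.resize(r.grab_frame("scene")[200:320,270:430,::-1],(800,600),interpolation=cv2.INTER_CUBIC))
rows((590,251),[183,178,170,160])
E
```

```text
[500.99800094 207.66970295  67.53435318] [-0.56656599 -0.04521354  0.9063178 ]
[501.1 207.7  67.7] 92.6 [-0.9 -0.2 -0.3]
183 [np.float64(18.6), np.float64(0.9), np.float64(-18.3)] -0.4
178 [np.float64(26.5), np.float64(-0.5), np.float64(-18.3)] 4.6
170 [np.float64(39.4), np.float64(-1.4), np.float64(-18.3)] 12.6
160 [np.float64(55.4), np.float64(-0.0), np.float64(-18.3)] 22.6
```

View pics/s3.png

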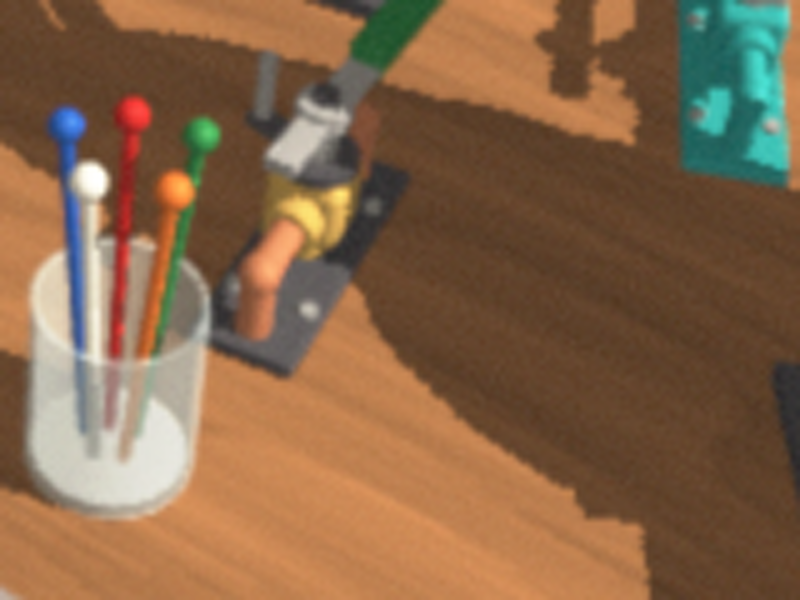

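The crop cut off the gripper, so I'll probe by force instead.

>>> carry_out --targets '[{"dp": [8, 0, 0], "yaw": 0}, {"dp": [13, 0, 0], "yaw": 0}, {"dp": [16, 0, 0], "yaw": 0}, {"dp": [19, 0, 0], "yaw": 0}, {"dp": [22, 0, 0], "yaw": 2}, {"dp": [25, 0, 0], "yaw": 4}, {"dp": [28, -1, 0], "yaw": 5}, {"dp": [31, -1, 0], "yaw": 7}, {"dp": [35, -1, 0], "yaw": 10}, {"dp": [39, -1, 0], "yaw": 12}]'

```text
clock: 7.6
eef_pos: [497.0, 245.9, 66.8]
tcp_rot: [-3.14, 0.001, 1.405]
contact_force: [-2.2, -3.5, 1.5]
opening: 0.002
grasp_force: 2.4
```

Contact now gives about 4 N, consistent with the turning force. Continuing the sweep.

```bash
python3 -c "
from h import *
cv2.imwrite('pics/w4.png',r.grab_frame('wrist')[:,:,::-1])
rows((590,251),[170,166,162,158,154,150,146,142,138,134,130,126,122,118,114,110])"
```

```text
[497.1 246.3  66.8] 80.4 [-2.7 -3.1  1.9]
170 [np.float64(0.7), np.float64(0.7), np.float64(-19.2)] 0.4
166 [np.float64(7.1), np.float64(-0.4), np.float64(-19.2)] 4.4
162 [np.float64(13.5), np.float64(-1.1), np.float64(-19.2)] 8.4
158 [np.float64(19.9), np.float64(-1.3), np.float64(-19.2)] 12.4
154 [np.float64(26.3), np.float64(-1.1), np.float64(-19.2)] 16.4
150 [np.float64(32.7), np.float64(-0.5), np.float64(-19.2)] 20.4
146 [np.float64(39.1), np.float64(0.6), np.float64(-19.2)] 24.4
142 [np.float64(45.3), np.float64(2.2), np.float64(-19.2)] 28.4
138 [np.float64(51.4), np.float64(4.2), np.float64(-19.2)] 32.4
134 [np.float64(57.4), np.float64(6.6), np.float64(-19.2)] 36.4
130 [np.float64(63.2), np.float64(9.4), np.float64(-19.2)] 40.4
126 [np.float64(68.8), np.float64(12.6), np.float64(-19.2)] 44.4
122 [np.float64(74.1), np.float64(16.2), np.float64(-19.2)] 48.4
118 [np.float64(79.2), np.float64(20.1), np.float64(-19.2)] 52.4
114 [np.float64(84.0), np.float64(24.4), np.float64(-19.2)] 56.4
110 [np.float64(88.4), np.float64(29.0), np.float64(-19.2)] 60.4
```

View pics/w4.png

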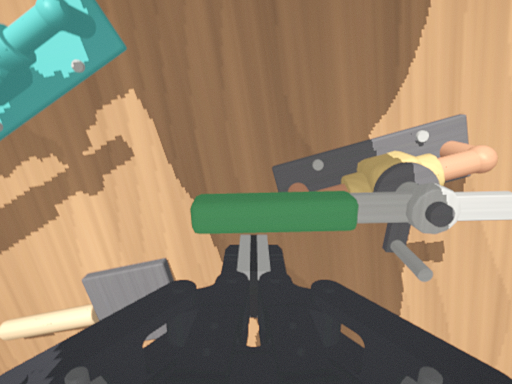

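The finger sits squarely behind the green sleeve, which is level in the tool frame at about 170°.

>>> carry_out --targets '[{"dp": [6, 0, 0], "yaw": 4}, {"dp": [13, -1, 0], "yaw": 8}, {"dp": [20, -1, 0], "yaw": 12}, {"dp": [26, -1, 0], "yaw": 16}, {"dp": [32, -1, 0], "yaw": 20}, {"dp": [39, 0, 0], "yaw": 24}, {"dp": [45, 2, 0], "yaw": 28}, {"dp": [51, 4, 0], "yaw": 32}, {"dp": [57, 6, 0], "yaw": 36}, {"dp": [63, 9, 0], "yaw": 40}, {"dp": [68, 12, 0], "yaw": 44}, {"dp": [74, 16, 0], "yaw": 48}]'

```text
clock: 9.15
eef_pos: [524.2, 317.2, 66.8]
tcp_rot: [-3.14, 0.002, 0.567]
contact_force: [-7.4, 0.3, 2.7]
opening: 0.002
grasp_force: 2.9
```

```bash
python3 -c "
from h import *
rows((590,251),[122,119,116,113,110,107,105,103,101,99,97,95])"
```

```text
[524.2 317.2  66.8] 32.5 [-7.4  0.3  2.7]
122 [np.float64(0.7), np.float64(1.0), np.float64(-19.2)] 0.5
119 [np.float64(5.5), np.float64(0.1), np.float64(-19.2)] 3.5
116 [np.float64(10.2), np.float64(-0.5), np.float64(-19.2)] 6.5
113 [np.float64(15.1), np.float64(-0.9), np.float64(-19.2)] 9.5
110 [np.float64(19.9), np.float64(-1.0), np.float64(-19.2)] 12.5
107 [np.float64(24.7), np.float64(-0.9), np.float64(-19.2)] 15.5
105 [np.float64(27.9), np.float64(-0.7), np.float64(-19.2)] 17.5
103 [np.float64(31.1), np.float64(-0.4), np.float64(-19.2)] 19.5
101 [np.float64(34.3), np.float64(0.1), np.float64(-19.2)] 21.5
99 [np.float64(37.5), np.float64(0.6), np.float64(-19.2)] 23.5
97 [np.float64(40.6), np.float64(1.3), np.float64(-19.2)] 25.5
95 [np.float64(43.8), np.float64(2.1), np.float64(-19.2)] 27.5
```

>>> carry_out --targets '[{"dp": [4, 0, 0], "yaw": 2}, {"dp": [7, 0, 0], "yaw": 4}, {"dp": [10, -1, 0], "yaw": 6}, {"dp": [12, -1, 0], "yaw": 8}, {"dp": [14, -1, 0], "yaw": 9}, {"dp": [14, -1, 0], "yaw": 9}]'

```text
clock: 9.9
eef_pos: [536.2, 325.8, 66.9]
tcp_rot: [-3.14, 0.001, 0.411]
contact_force: [-4.8, 1.4, 3.6]
opening: 0.001
grasp_force: 2.4
```

>>> carry_out --targets '[{"dp": [1, 0, 0], "yaw": 1}, {"dp": [2, 0, 0], "yaw": 1}, {"dp": [3, 0, 0], "yaw": 2}, {"dp": [3, 0, 0], "yaw": 2}]'

```text
clock: 10.4
eef_pos: [538.9, 327.1, 67.0]
tcp_rot: [-3.14, 0.001, 0.377]
contact_force: [-6.1, 1.3, 3.6]
opening: 0.002
grasp_force: 2.7
```

>>> carry_out --targets '[{"dp": [1, 0, 0], "yaw": 1}, {"dp": [2, 0, 0], "yaw": 1}, {"dp": [3, 0, 0], "yaw": 2}, {"dp": [3, 0, 0], "yaw": 2}]'

```text
clock: 10.9
eef_pos: [541.7, 328.3, 67.1]
tcp_rot: [-3.14, 0.001, 0.342]
contact_force: [-5.6, 2.6, 3.5]
opening: -0.001
grasp_force: 2.8
```

>>> carry_out --targets '[{"dp": [1, 0, 0], "yaw": 1}, {"dp": [2, 0, 0], "yaw": 1}, {"dp": [3, 0, 0], "yaw": 2}, {"dp": [3, 0, 0], "yaw": 2}]'

```text
clock: 11.4
eef_pos: [544.6, 329.4, 67.1]
tcp_rot: [-3.14, 0.001, 0.307]
contact_force: [-5.8, 3.3, 3.8]
opening: -0.002
grasp_force: 2.8
```

>>> carry_out --targets '[{"dp": [1, 0, 0], "yaw": 1}, {"dp": [2, 0, 0], "yaw": 1}, {"dp": [3, 0, 0], "yaw": 2}, {"dp": [3, 0, 0], "yaw": 2}]'

```text
clock: 11.9
eef_pos: [547.5, 330.4, 67.2]
tcp_rot: [-3.14, 0.001, 0.272]
contact_force: [-5.9, 2.8, 4.0]
opening: -0.002
grasp_force: 2.9
```

>>> carry_out --targets '[{"dp": [1, 0, 0], "yaw": 1}, {"dp": [2, 0, 0], "yaw": 1}, {"dp": [3, 0, 0], "yaw": 2}, {"dp": [3, 0, 0], "yaw": 2}]'

```text
clock: 12.4
eef_pos: [550.5, 331.3, 67.2]
tcp_rot: [-3.14, 0.0, 0.237]
contact_force: [-5.1, 2.9, 4.0]
opening: -0.001
grasp_force: 2.9
```

>>> carry_out --targets '[{"dp": [1, 0, 0], "yaw": 1}, {"dp": [2, 0, 0], "yaw": 1}, {"dp": [3, 0, 0], "yaw": 2}, {"dp": [3, 0, 0], "yaw": 2}]'

```text
clock: 12.9
eef_pos: [553.5, 332.1, 67.3]
tcp_rot: [-3.14, 0.0, 0.202]
contact_force: [-5.4, 3.9, 4.7]
opening: 0.005
grasp_force: 3.0
```

>>> carry_out --targets '[{"dp": [1, 0, 0], "yaw": 1}, {"dp": [2, 0, 0], "yaw": 1}, {"dp": [3, 0, 0], "yaw": 2}, {"dp": [3, 0, 0], "yaw": 2}]'

```text
clock: 13.4
eef_pos: [556.4, 332.8, 67.3]
tcp_rot: [-3.14, 0.0, 0.167]
contact_force: [-5.2, 3.5, 5.3]
opening: 0.001
grasp_force: 3.0
```

>>> carry_out --targets '[{"dp": [1, 0, 0], "yaw": 1}, {"dp": [2, 0, 0], "yaw": 1}, {"dp": [3, 0, 0], "yaw": 2}, {"dp": [3, 0, 0], "yaw": 2}]'

```text
clock: 13.9
eef_pos: [559.5, 333.4, 67.3]
tcp_rot: [-3.14, 0.0, 0.132]
contact_force: [-4.7, 4.5, 4.9]
opening: -0.001
grasp_force: 3.1
```

>>> carry_out --targets '[{"dp": [1, 0, 0], "yaw": 1}, {"dp": [2, 0, 0], "yaw": 1}, {"dp": [3, 0, 0], "yaw": 2}, {"dp": [3, 0, 0], "yaw": 2}]'

```text
clock: 14.4
eef_pos: [562.5, 333.8, 67.4]
tcp_rot: [-3.139, 0.0, 0.097]
contact_force: [-4.5, 3.4, 4.2]
opening: 0.001
grasp_force: 3.1
```

>>> carry_out --targets '[{"dp": [1, 0, 0], "yaw": 1}, {"dp": [2, 0, 0], "yaw": 1}, {"dp": [3, 0, 0], "yaw": 2}, {"dp": [3, 0, 0], "yaw": 2}]'

```text
clock: 14.9
eef_pos: [565.6, 334.2, 67.4]
tcp_rot: [-3.139, 0.0, 0.062]
contact_force: [-6.1, 4.1, 4.3]
opening: -0.003
grasp_force: 3.2
```

>>> carry_out --targets '[{"dp": [1, -1, 0], "yaw": 1}, {"dp": [2, -2, 0], "yaw": 1}, {"dp": [2.5, -3, 0], "yaw": 2}, {"dp": [2.5, -3, 0], "yaw": 2}]'

```text
clock: 15.4
eef_pos: [567.1, 335.3, 67.2]
tcp_rot: [3.141, 0.002, 0.028]
contact_force: [-7.4, -4.2, 7.6]
opening: 0.003
grasp_force: 5.3
```

The upward force has grown, so the sleeve edge may be bearing on the fingertip's end. I'll back off, go 8 mm lower and press again.

>>> carry_out --targets '[{"dp": [-3, 0, 0], "yaw": 0}, {"dp": [-6, 0, 0], "yaw": 0}, {"dp": [-6, 0, 4], "yaw": 0}, {"dp": [-6, -2, 8], "yaw": 0}, {"dp": [-6, -2, 8], "yaw": 0}, {"dp": [-6, -2, 8], "yaw": 0}]'

```text
clock: 16.15
eef_pos: [562.2, 337.6, 58.9]
tcp_rot: [3.142, 0.0, 0.028]
contact_force: [-0.5, 0.6, -0.6]
opening: 0.0
grasp_force: 0.0
```

```bash
python3 -c "
from h import *
s=r.sense();print(s['eef_pos'],s['contact_force'])
cv2.imwrite('pics/w5.png',r.grab_frame('wrist')[:,:,::-1])"
```

```text
[562.22810201 337.64234481  58.86758443] [-0.48440217  0.61508482 -0.62680302]
```

View pics/w5.png

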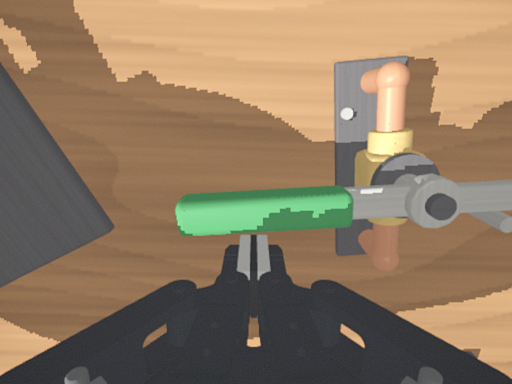

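>>> carry_out --targets '[{"dp": [2, 0, 0], "yaw": 0}, {"dp": [3, 0, 0], "yaw": 0}, {"dp": [4, 0, 0], "yaw": 0}, {"dp": [5, 0, 0], "yaw": 0}, {"dp": [5, 0, 0], "yaw": 0}]'

```text
clock: 16.82
eef_pos: [565.1, 337.7, 58.9]
tcp_rot: [3.141, 0.004, 0.027]
contact_force: [-8.1, 0.2, 4.2]
opening: 0.001
grasp_force: 4.5
```

>>> carry_out --targets '[{"dp": [1, 0, 0], "yaw": 0}, {"dp": [2, 0, 0], "yaw": 0}, {"dp": [2, 0, 0], "yaw": 0}]'

```text
clock: 17.2
eef_pos: [565.9, 337.8, 58.8]
tcp_rot: [3.141, 0.006, 0.027]
contact_force: [-12.7, 2.4, 7.6]
opening: -0.0
grasp_force: 6.6
```

>>> carry_out --targets '[{"dp": [0.5, 0, 0], "yaw": 0}, {"dp": [1, 0, 0], "yaw": 0}, {"dp": [1, 0, 0], "yaw": 0}, {"dp": [1, 0, 0], "yaw": 0}]'

```text
clock: 17.7
eef_pos: [566.3, 337.9, 58.8]
tcp_rot: [3.141, 0.007, 0.027]
contact_force: [-15.9, 2.4, 8.8]
opening: 0.004
grasp_force: 7.8
```

Firmly on the stop at about 16 N. Now I'll release, lift and travel to the fuel lever.

>>> carry_out --targets '[{"dp": [-4, 0, 0], "yaw": 0}, {"dp": [-15, 0, 0], "yaw": 0}, {"dp": [-30, 0, 0], "yaw": 0}, {"dp": [-35, 0, -30], "yaw": 0}, {"dp": [-35, 0, -75], "yaw": 0}, {"dp": [-35, 0, -115], "yaw": 0}, {"dp": [-40, 20, -140], "yaw": -3}, {"dp": [-48, 65, -140], "yaw": -8}, {"dp": [-56, 120, -140], "yaw": -14}, {"dp": [-64, 175, -140], "yaw": -20}, {"dp": [-72, 230, -140], "yaw": -26}, {"dp": [-80, 270, -140], "yaw": -30}]'

```text
clock: 19.2
eef_pos: [496.5, 63.8, 199.0]
tcp_rot: [3.141, -0.0, 0.553]
contact_force: [0.1, 0.7, -0.1]
opening: -0.002
grasp_force: 0.0
```

```bash
python3 -c "
from h import *
rows((562,-204),[149.3],off=37,z=200)"
```

```text
[496.5  63.8 199. ] 31.7 [ 0.1  0.7 -0.1]
149.3 [np.float64(-159.5), np.float64(199.7), np.float64(-1.0)] -27.6
```

>>> carry_out --targets '[{"dp": [-30, 38, 0], "yaw": -5}, {"dp": [-65, 81, 0], "yaw": -10}, {"dp": [-100, 125, 0], "yaw": -16}, {"dp": [-132, 165, 0], "yaw": -22}, {"dp": [-152, 190, 0], "yaw": -27}, {"dp": [-160, 200, 0], "yaw": -28}, {"dp": [-160, 200, 0], "yaw": -28}]'

```text
clock: 20.08
eef_pos: [465.4, -188.9, 198.9]
tcp_rot: [3.141, 0.0, 1.038]
contact_force: [0.2, -0.2, -0.3]
opening: 0.004
grasp_force: 0.0
```

```bash
python3 - <<'E'
from h import *
s=r.sense();print(s["eef_pos"],s["tcp_rot"])
cv2.imwrite("pics/w6.png",r.grab_frame("wrist")[:,:,::-1])
c=r.get_calibration("wrist");R=cv2.Rodrigues(np.array(c["rvec"]))[0]
a=np.radians(149.3)
for k in (0,40,125):
    q=R@np.array((562+k*np.cos(a),-204+k*np.sin(a),100))+c["tvec"];print(k,c["fx"]*q[0]/q[2]+c["cx"],c["fy"]*q[1]/q[2]+c["cy"])
E
```

```text
[ 465.42990103 -188.85530754  198.88514873] [3.14146119e+00 5.88390003e-05 1.03797616e+00]
0 354.19014826397586 146.1971992236875
40 309.6300799265222 145.98801383916944
125 214.8357076826532 145.54300560763332
```

View pics/w6.png

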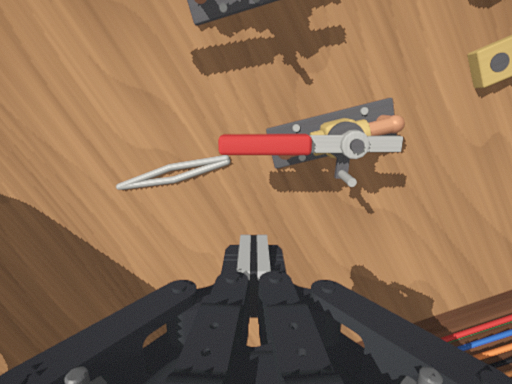

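The fuel lever is level in the tool frame, with its spindle at (355,145) and tip at (220,145). That matches the prediction. Tweezers lie flat on the bench, below the finger's height. Descending to z=59.

>>> carry_out --targets '[{"dp": [0, 0, 25], "yaw": 0}, {"dp": [0, 0, 60], "yaw": 0}, {"dp": [0, 0, 95], "yaw": 0}, {"dp": [0, 0, 125], "yaw": 0}, {"dp": [0, 0, 137], "yaw": 0}, {"dp": [0, 0, 140], "yaw": 0}, {"dp": [5, 0, 140], "yaw": 0}, {"dp": [9, 0, 140], "yaw": 0}, {"dp": [12, 0, 140], "yaw": 0}, {"dp": [14, 0, 140], "yaw": 0}]'

```text
clock: 21.38
eef_pos: [473.5, -176.2, 59.3]
tcp_rot: [3.141, -0.0, 1.04]
contact_force: [0.5, 0.3, -0.6]
opening: 0.002
grasp_force: 0.0
```

```bash
python3 -c "
from h import *
rows((562,-204),[149.3,146,142,138,134,130,126,122,118,114,110,106,102,98,95])"
```

```text
[ 473.5 -176.2   59.3] 59.6 [ 0.5  0.3 -0.6]
149.3 [np.float64(1.3), np.float64(0.3), np.float64(-26.7)] 0.3
146 [np.float64(6.5), np.float64(-0.7), np.float64(-26.7)] 3.6
142 [np.float64(12.9), np.float64(-1.5), np.float64(-26.7)] 7.6
138 [np.float64(19.3), np.float64(-1.8), np.float64(-26.7)] 11.6
134 [np.float64(25.8), np.float64(-1.7), np.float64(-26.7)] 15.6
130 [np.float64(32.2), np.float64(-1.1), np.float64(-26.7)] 19.6
126 [np.float64(38.5), np.float64(-0.1), np.float64(-26.7)] 23.6
122 [np.float64(44.8), np.float64(1.3), np.float64(-26.7)] 27.6
118 [np.float64(51.0), np.float64(3.2), np.float64(-26.7)] 31.6
114 [np.float64(57.0), np.float64(5.5), np.float64(-26.7)] 35.6
110 [np.float64(62.8), np.float64(8.3), np.float64(-26.7)] 39.6
106 [np.float64(68.4), np.float64(11.4), np.float64(-26.7)] 43.6
102 [np.float64(73.8), np.float64(14.9), np.float64(-26.7)] 47.6
98 [np.float64(79.0), np.float64(18.8), np.float64(-26.7)] 51.6
95 [np.float64(82.6), np.float64(21.9), np.float64(-26.7)] 54.6
```

>>> carry_out --targets '[{"dp": [2, 0, 0], "yaw": 0}, {"dp": [4, 0, 0], "yaw": 2}, {"dp": [7, -1, 0], "yaw": 4}, {"dp": [13, -1, 0], "yaw": 8}, {"dp": [19, -2, 0], "yaw": 12}, {"dp": [26, -2, 0], "yaw": 16}, {"dp": [32, -1, 0], "yaw": 20}, {"dp": [38, 0, 0], "yaw": 24}, {"dp": [45, 1, 0], "yaw": 28}, {"dp": [51, 3, 0], "yaw": 32}, {"dp": [57, 5, 0], "yaw": 36}, {"dp": [62, 8, 0], "yaw": 40}]'

```text
clock: 22.88
eef_pos: [510.1, -126.8, 58.8]
tcp_rot: [-3.14, 0.003, 0.339]
contact_force: [-6.2, -0.2, 4.0]
opening: -0.0
grasp_force: 2.8
```

```bash
python3 -c "
from h import *
rows((562,-204),[110,106,102,98,95,92,90,88,86,84,82])"
```

```text
[ 510.1 -126.8   58.8] 19.4 [-6.2 -0.2  4. ]
110 [np.float64(2.4), np.float64(0.3), np.float64(-27.2)] -0.6
106 [np.float64(8.7), np.float64(-1.0), np.float64(-27.2)] 3.4
102 [np.float64(15.1), np.float64(-1.7), np.float64(-27.2)] 7.4
98 [np.float64(21.5), np.float64(-2.1), np.float64(-27.2)] 11.4
95 [np.float64(26.4), np.float64(-2.1), np.float64(-27.2)] 14.4
92 [np.float64(31.2), np.float64(-1.8), np.float64(-27.2)] 17.4
90 [np.float64(34.4), np.float64(-1.4), np.float64(-27.2)] 19.4
88 [np.float64(37.6), np.float64(-1.0), np.float64(-27.2)] 21.4
86 [np.float64(40.7), np.float64(-0.4), np.float64(-27.2)] 23.4
84 [np.float64(43.9), np.float64(0.2), np.float64(-27.2)] 25.4
82 [np.float64(47.0), np.float64(1.0), np.float64(-27.2)] 27.4
```

>>> carry_out --targets '[{"dp": [6, -1, 0], "yaw": 3}, {"dp": [12, -2, 0], "yaw": 6}, {"dp": [17, -2, 0], "yaw": 9}, {"dp": [22, -2, 0], "yaw": 12}, {"dp": [27, -3, 0], "yaw": 15}, {"dp": [31, -3, 0], "yaw": 18}, {"dp": [34, -2, 0], "yaw": 20}, {"dp": [36, -2, 0], "yaw": 22}, {"dp": [36, -2, 0], "yaw": 22}]'

```text
clock: 24.0
eef_pos: [543.2, -112.6, 58.6]
tcp_rot: [-3.141, 0.003, -0.042]
contact_force: [-5.5, 0.5, 2.7]
opening: -0.001
grasp_force: 2.6
```

>>> carry_out --targets '[{"dp": [1, 0, 0], "yaw": 1}, {"dp": [2, 0, 0], "yaw": 1}, {"dp": [3, -0.2, 0], "yaw": 2}, {"dp": [3, -0.2, 0], "yaw": 2}]'

```text
clock: 24.5
eef_pos: [546.1, -112.1, 58.6]
tcp_rot: [-3.14, 0.003, -0.077]
contact_force: [-4.8, 3.5, 2.6]
opening: -0.001
grasp_force: 2.5
```

>>> carry_out --targets '[{"dp": [1, 0, 0], "yaw": 1}, {"dp": [2, 0, 0], "yaw": 1}, {"dp": [3, -0.2, 0], "yaw": 2}, {"dp": [3, -0.2, 0], "yaw": 2}]'

```text
clock: 25.0
eef_pos: [549.1, -112.1, 58.5]
tcp_rot: [-3.14, 0.003, -0.112]
contact_force: [-4.2, 4.1, 2.1]
opening: 0.001
grasp_force: 2.6
```

>>> carry_out --targets '[{"dp": [1, 0, 0], "yaw": 1}, {"dp": [2, 0, 0], "yaw": 1}, {"dp": [3, -0.2, 0], "yaw": 2}, {"dp": [3, -0.2, 0], "yaw": 2}]'

```text
clock: 25.5
eef_pos: [552.1, -112.1, 58.5]
tcp_rot: [-3.14, 0.003, -0.147]
contact_force: [-3.4, 4.0, 1.6]
opening: 0.001
grasp_force: 2.6
```

>>> carry_out --targets '[{"dp": [1, 0, 0], "yaw": 1}, {"dp": [2, 0, 0], "yaw": 1}, {"dp": [3, -0.2, 0], "yaw": 2}, {"dp": [3, -0.2, 0], "yaw": 2}]'

```text
clock: 26.0
eef_pos: [555.1, -112.3, 58.4]
tcp_rot: [-3.14, 0.003, -0.182]
contact_force: [-5.2, 4.5, 1.4]
opening: -0.0
grasp_force: 2.6
```

>>> carry_out --targets '[{"dp": [1, 0, 0], "yaw": 1}, {"dp": [2, 0, 0], "yaw": 1}, {"dp": [3, -0.2, 0], "yaw": 2}, {"dp": [3, -0.2, 0], "yaw": 2}]'

```text
clock: 26.5
eef_pos: [558.1, -112.6, 58.4]
tcp_rot: [-3.141, 0.003, -0.217]
contact_force: [-4.6, 5.2, 1.1]
opening: 0.002
grasp_force: 2.6
```

>>> carry_out --targets '[{"dp": [1, 0, 0], "yaw": 1}, {"dp": [2, 0, 0], "yaw": 1}, {"dp": [3, -0.2, 0], "yaw": 2}, {"dp": [3, -0.2, 0], "yaw": 2}]'

```text
clock: 27.0
eef_pos: [561.1, -113.0, 58.4]
tcp_rot: [-3.141, 0.003, -0.251]
contact_force: [-3.6, 5.6, 1.3]
opening: -0.001
grasp_force: 2.6
```

>>> carry_out --targets '[{"dp": [1, 0, 0], "yaw": 1}, {"dp": [2, 0, 0], "yaw": 1}, {"dp": [3, -0.2, 0], "yaw": 2}, {"dp": [3, -0.2, 0], "yaw": 2}]'

```text
clock: 27.5
eef_pos: [564.1, -113.5, 58.4]
tcp_rot: [-3.141, 0.003, -0.286]
contact_force: [-3.9, 5.2, 1.9]
opening: 0.002
grasp_force: 2.7
```

>>> carry_out --targets '[{"dp": [1, 0, 0], "yaw": 1}, {"dp": [2, 0, 0], "yaw": 1}, {"dp": [3, -0.2, 0], "yaw": 2}, {"dp": [3, -0.2, 0], "yaw": 2}]'

```text
clock: 28.0
eef_pos: [566.8, -114.0, 58.4]
tcp_rot: [-3.141, 0.004, -0.321]
contact_force: [-3.9, 4.9, 1.9]
opening: -0.001
grasp_force: 3.2
```

>>> carry_out --targets '[{"dp": [1, 0, 0], "yaw": 1}, {"dp": [2, 0, 0], "yaw": 1}, {"dp": [2.5, -0.2, 0], "yaw": 2}, {"dp": [2.5, -0.2, 0], "yaw": 2}]'

```text
clock: 28.5
eef_pos: [568.0, -113.9, 58.3]
tcp_rot: [-3.141, 0.007, -0.356]
contact_force: [-7.8, 9.6, 5.4]
opening: 0.005
grasp_force: 5.5
```

On the stop now, with a normal force of about 10.7 N. I'll relieve some of the side load and press on slightly.

>>> carry_out --targets '[{"dp": [0, -0.7, 0], "yaw": 0}, {"dp": [0.5, -1.2, 0], "yaw": 0}, {"dp": [1, -1.2, 0], "yaw": 0}, {"dp": [1, -1.2, 0], "yaw": 0}]'

```text
clock: 29.0
eef_pos: [568.5, -113.8, 58.2]
tcp_rot: [3.141, 0.008, -0.356]
contact_force: [-11.5, 6.0, 7.5]
opening: -0.002
grasp_force: 6.5
```

>>> carry_out --targets '[{"dp": [0.4, 0, 0], "yaw": 0}, {"dp": [0.8, 0, 0], "yaw": 0}, {"dp": [0.8, 0, 0], "yaw": 0}, {"dp": [0.8, 0, 0], "yaw": 0}]'

```text
clock: 29.5
eef_pos: [568.8, -113.9, 58.2]
tcp_rot: [3.141, 0.009, -0.356]
contact_force: [-12.8, 6.8, 9.1]
opening: -0.001
grasp_force: 7.2
```

>>> carry_out --targets '[{"dp": [-4, 0, 0], "yaw": 0}, {"dp": [-15, 0, 0], "yaw": 0}, {"dp": [-30, 0, 0], "yaw": 0}, {"dp": [-35, 0, -30], "yaw": 0}, {"dp": [-35, 0, -75], "yaw": 0}, {"dp": [-35, 0, -120], "yaw": 0}, {"dp": [-37, 30, -160], "yaw": 0}, {"dp": [-40, 80, -180], "yaw": 0}, {"dp": [-43, 130, -180], "yaw": 0}, {"dp": [-46, 180, -180], "yaw": 0}, {"dp": [-49, 230, -180], "yaw": 0}, {"dp": [-51, 260, -180], "yaw": 0}]'

```text
clock: 31.0
eef_pos: [433.0, -342.8, 239.0]
tcp_rot: [3.141, -0.0, -0.358]
contact_force: [0.2, -0.1, -0.7]
opening: 0.006
grasp_force: 0.0
```

>>> carry_out --targets '[{"dp": [0, 30, 0], "yaw": 0}, {"dp": [0, 70, 0], "yaw": 0}, {"dp": [0, 100, 0], "yaw": 0}, {"dp": [0, 100, 0], "yaw": 0}]'

```text
clock: 31.5
eef_pos: [398.6, -436.1, 238.7]
tcp_rot: [3.141, -0.0, -0.359]
contact_force: [0.5, 0.4, -0.3]
opening: 0.0
grasp_force: 0.0
```

```bash
python3 - <<'E'
from h import *
f=r.grab_frame("top")[:,:,::-1]; cv2.imwrite("pics/top9.png",cv2.resize(f,(800,600),interpolation=cv2.INTER_CUBIC));print(r.sense()["contact_force"])
E
```

```text
[-0.36720395  0.84428708 -0.50585809]
```

View pics/top9.png

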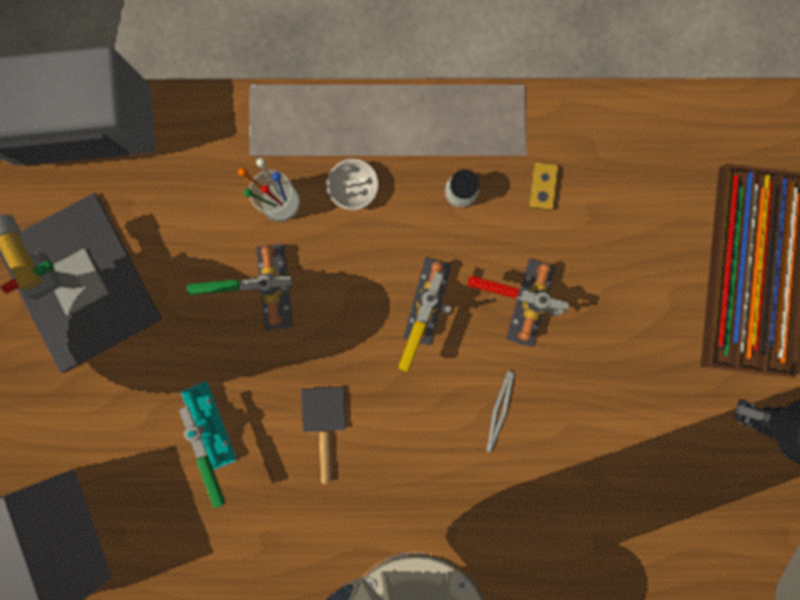

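Both levers are across their pipes: green points left with its tip at (188,288), red with its tip at (470,282). Yellow and everything else look unmoved, and the arm is clear. Handing in.

```bash
python3 -c "
from rig import r
print(r.sign_off())"
```

```text
the job is handed in; nothing more can be done
None
```

Both levers are shut on their stops, oxygen first (about 16 N measured), then fuel (about 14 N). The arm has let go, and the final top view shows the air lever and everything else on the bench unmoved; the job was handed in at about 31.5 s.

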